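# Three circuit boards on the wrong bench stations

## Robot

A 7-joint arm with a two-finger parallel gripper is mounted at the origin on the work surface. World frame = base frame: x ahead of the robot, y to its left, z up, the work surface at z = 0. Lengths are in m, angles in rad, forces in N, time in s.
With the tool pointing down it reaches from about 0.4 to 0.9 m from the base axis. Payload 5.5 kg.
Tool frame: the origin (TCP) lies at the centre of the arm's flange, where the gripper is bolted on; the fingertips stand 178 mm ahead of it and the grasp point (between the pads) lies 159 mm ahead of it; z points along the fingers, y is the line along which they close (so a half turn about z gives the same grasp; the last joint's range is limited). The gripper opens to 92 mm and grips with 3 to 60 N. Pads are 19 mm wide; open, the fingers measure 130 mm over their backs; the gripper's body (75 mm by 190 mm) begins 47 mm behind the grasp point.
Start: joints at [-0.996, 0.501, -0.427, 1.55, 0.221, 1.138, -0.21], TCP at [0.199, 0.619, 0.405] pointing down, gripper open.
Joint ranges: [-2.88, 2.88], [-0.31, 2.03], [-1.54, 1.56], [0.2, 2.42], [-1.41, 4.55], [0.19, 2.02], [-2.57, 2.57]. Speed limits (rad/s): [2.57, 2.57, 3.14, 3.14, 3.14, 3.14, 3.14].

## Interface

Orientations are given as a rotation vector (axis times angle).
In Python, from rig import status, camera, hand_in, silhouettes gives the robot as it stands. The module is installed in compiled form; this text tells all that it offers.
- The arm moves only by the tool carry_out, never from a script. Its argument "motion" is a list of rows, each a list of 2 entries, a list of its own where there are three numbers: the shift along the tool's x, y, z in a scale on which 1.0 is 300 mm, then the turn, a rotation vector about the tool's x, y, z in normalised numbers (1 is 90 degrees). A call has 1 to 5 rows; each row is the pose to reach, as a shift and turn from the pose commanded when the call began, along the tool's axes at that moment; what a row does not reach only later rows make up. A row lasts 1/8 s, in which the tool goes at most 62.5 mm and 10.7 degrees, less where a joint would pass 70% of its speed; a pose out of reach is approached as far as the arm can. No shift or turn number may pass 1 either way. A call with a gripper value outside its range is refused whole. "gripper" is the opening, from 0 (shut) to 1 (fully open), set as the call begins (left out, the last holds). The fingers move at their own pace and stop on an object; "grip_force" is the grip in N (left out, the last holds). Time passes only in rows, so rows that repeat a pose let the fingers close. It gives the time, the measured TCP pose, the force, the opening and the grip force at its end, in the units of the state.
- status.state(): the state, without advancing time (a new reading comes with each control period).
- camera(name): name is "scene" or "top" or "wrist"; returns a dict with "pixels" (384x512x3 uint8, red, green, blue), "z_map" (384x512 float32, m along the optical axis (not along the pixel's ray), 0 where there is no reading), "K" (3x3 intrinsics, pixels), "eye" and "attitude" of the camera in the world. Camera axes: x right, y down, z forward; pixel columns grow to the right and rows downward; lengths in m; the calibration is good to about 2 mm. A picture is of the moment at which its call begins.
- hand_in(): hands the job in; it is judged then, once.
Trained networks look in a picture, given as the dict that the camera call returned (one of the last four; its "shot" number tells which), for a name from the list of things; names that differ only in an ending like _2 or _b are one class to them, and where a whole thing is asked for, a point or a joint stands for the part that bears it (a point fixed in the world has none). Each returns a list of dicts, best first, with "confidence" (0 to 1); they miss things now and then, are a little off and sometimes report something else, mostly with a low value. They report only what shows in the picture. A call takes as long as a camera call. They do not tell look-alikes from the thing itself.
- silhouettes(picture, query): "mask" (384x512 bool, what is visible of it) and "location" ([column, row] in pixels, amid what is visible of it).
The state is a dict: "time": time; "q": joint angles; "dq": joint speeds; "tau": joint torques, N m; "ee_pos": TCP position; "ee_rot": TCP orientation; "wrist_force": force on the tool from outside, world axes, zero at the start; "wrist_torque": the same for the moment, N m; "finger_gap": finger opening in m; "grip_force": force on a finger pad.
Only numpy, scipy, OpenCV 4.12 (cv2) and the standard library are available. Lean on these libraries where they do the work, as an engineer would, in place of code of your own. Each camera call takes 0.05 s, during which the arm holds its last target. There are 200 camera calls.

## Task

The three circuit boards are standing on the wrong stations: put the one with the finned heat sink in the middle of the finned cooling plate, the one with the wire-wound ring coil in the middle of the square test jig, and the one with the plain metal shielding can in the middle of the round microscope stage. Use the empty tray as the halfway place to make the swap: never lay a board on the bare bench, tip it over or let two boards touch, and do not shift the flux bottle, the solder spool or the tape roll. All boards must end upright, standing flat on their own station and at rest.

Things in the scene. Friction and masses are not known exactly. Their poses are not given: they have to be found in the camera images.
- board_sink: Green circuit board 70 (x) by 52 mm (y) on four feet, 80-170 g; origin: centre of the feet's underside, z up; board's face 9 mm up. In its middle an aluminium heat sink, upright fins along x: 36 mm long (x), 30 mm wide (y), top 37 mm above the origin; grip its flat sides across y, tips just above the board's face. Small parts at the board's ends are up to 9 mm high.
- board_coil: Green circuit board 70 (x) by 52 mm (y) on four feet, 80-170 g; origin: centre of the feet's underside, z up; board's face 9 mm up. In its middle a ring coil, copper wire on a black ring, lying flat: 40 mm in diameter, from 9 to 27 mm above the origin; grip across its diameter along y, tips just above the board's face. Small parts at the board's ends are up to 9 mm high.
- board_can: Green circuit board 70 (x) by 52 mm (y) on four feet, 80-170 g; origin: centre of the feet's underside, z up; board's face 9 mm up. In its middle a plain steel shielding can, a flat-topped box 38 mm long (x), 34 mm wide (y), top 31 mm above the origin; grip across y, tips just above the board's face. Small parts at the board's ends are up to 9 mm high.
- cooler: Cooling plate, fixed: a bare aluminium block 92 mm (x) by 88 mm (y), flat top 22 mm above its origin, with a comb of 8 fins sticking out on its +y and -y sides (110 mm over the fins). Origin at the centre of its underside, on the bench. Place of the heat-sink board.
- jig: Test jig, fixed: grey square plate 110 by 110 mm, flat top 20 mm above its origin; near each corner, 48 mm from the centre in x and y, a brass post 8 mm in diameter, 10 mm high; two rows of tiny flush brass contacts. Origin: centre of its underside, on the bench. Place of the ring-coil board.
- stage: Microscope stage, fixed: a round black disc 110 mm in diameter with a thin foot ring 120 mm across, flat top 20 mm above its origin, a flush grey disc in its middle. Origin at the centre of its underside, on the bench. Place of the shielding-can board.
- tray: Empty black square tray, fixed: 110 by 110 mm outside, 102 mm inside, floor 10 mm above its origin, low rim up to 16 mm. Origin at the centre of its underside, on the bench. The halfway place; empty at the start and at the end.
- flux_bottle: Bystander: small amber bottle with a black cap, 38 mm in diameter, 70 mm high, loose, origin at the centre of its underside.
- solder_spool: Bystander: aluminium-coloured spool standing on its flange, 52 mm in diameter, 40 mm high, loose, origin at the centre of its underside.
- tape_roll: Bystander: flat-lying yellow ring of tape, 64 mm in outer diameter, 19 mm high, loose, origin at the centre of its underside.
Mind the look-alikes: they are no part of the job. What is shaped like the cooler but pink is not meant.

How it is judged:
On the way:
1. one of the boards has been set down in the tray, flat and let go (((horizontal distance between board_sink and tray below 0.035 m and z of board_sink in the frame of tray between 0.006 and 0.014 m and angle between board_sink's own z axis and vertical below 0.1 rad and linear speed of board_sink below 0.02 m/s and contact force between the fingers and board_sink below 0.1 N) or (horizontal distance between board_coil and tray below 0.035 m and z of board_coil in the frame of tray between 0.006 and 0.014 m and angle between board_coil's own z axis and vertical below 0.1 rad and linear speed of board_coil below 0.02 m/s and contact force between the fingers and board_coil below 0.1 N) or (horizontal distance between board_can and tray below 0.035 m and z of board_can in the frame of tray between 0.006 and 0.014 m and angle between board_can's own z axis and vertical below 0.1 rad and linear speed of board_can below 0.02 m/s and contact force between the fingers and board_can below 0.1 N))), for 0.2 s.
At the end, for the whole second after the job is handed in: Heat-sink board on the cooling plate, ring-coil board on the test jig, shielding-can board on the microscope stage: each centre within 15 mm of the station's centre, feet within 4 mm of its top, tilt below 0.1 rad, slower than 0.02 m/s (horizontal distance between board_sink and cooler below 0.015 m and z of board_sink in the frame of cooler between 0.018 and 0.026 m and angle between each of board_sink, board_coil, board_can's own z axis and vertical below 0.1 rad and linear speed of each of board_sink, board_coil, board_can below 0.02 m/s and horizontal distance between board_coil and jig below 0.015 m and z of board_coil in the frame of jig between 0.016 and 0.024 m and horizontal distance between board_can and stage below 0.015 m and z of board_can in the frame of stage between 0.016 and 0.024 m); the robot touches nothing.
It fails at once if a board is tipped by more than 0.5 rad (angle between any of board_sink, board_coil, board_can's own z axis and vertical above 0.5 rad).
It fails at once if a board is laid on the bare bench (its feet less than 6 mm above it) (height (world z) of any of board_sink, board_coil, board_can below 0.006 m).
It fails at once if two boards touch (more than 0.3 N) (contact force between board_sink and board_coil above 0.3 N or contact force between any of board_sink, board_coil and board_can above 0.3 N).
It fails at once if the flux bottle, the solder spool or the tape roll is shifted by more than 20 mm (distance of any of flux_bottle, solder_spool, tape_roll from where it was at the start of the episode above 0.02 m).
It also fails if it takes over 122 s, if anything falls off the work surface, if the arm or the gripper's body presses on something with over 40 N, if the wrist force passes 120 N, or if a joint passes its speed limit or range.

## Working session

There is one attempt and no reset: what is moved stays moved. The work goes in short steps, Python scripts to look and compute and a tool call to move; the robot and the scene stay as the last step left them, time stands still between calls to the robot, and variables do not carry over. Pictures are saved under pics/ and viewed, at most 14 in all, crops included, and the job is handed in when it is done.

Besides the shell and the picture viewer there is one more tool, called by a JSON object that holds its "api" and its "payload", one argument or row to a line. carry_out: Moves the arm, as the interface text tells. Its arguments: {"type":"object","properties":{"motion":{"type":"array","items":{"type":"array"}},"gripper":{"type":"number"},"grip_force":{"type":"number"}},"required":["motion"]}

```bash
mkdir -p pics
cat > h.py <<'E'
import numpy as np, cv2
from scipy.spatial.transform import Rotation as R
from rig import status, camera, hand_in, silhouettes
def save(p,n): cv2.imwrite('pics/'+n,p['pixels'][:,:,::-1])
def att(p):
    a=np.array(p['attitude'],float)
    return a if a.shape==(3,3) else (R.from_rotvec(a).as_matrix() if a.size==3 else R.from_quat(a).as_matrix())
def cloud(p):
    K=p['K'];z=p['z_map'];v,u=np.mgrid[:z.shape[0],:z.shape[1]]
    c=np.stack([(u-K[0,2])/K[0,0]*z,(v-K[1,2])/K[1,1]*z,z],-1)
    return c@att(p).T+np.array(p['eye'])
E
python3 - <<'E'
from h import *
s=status.state();print({k:np.round(v,3).tolist() for k,v in s.items()})
for n in ['scene','top']:
    p=camera(n);save(p,n+'0.png');print(n,p['eye'],p['attitude'],p['K'])
    C=cloud(p)
    for q in ['board_sink','board_coil','board_can','cooler','jig','stage','tray','flux_bottle','solder_spool','tape_roll']:
        for d in silhouettes(p,q)[:3]:
            m=d['mask']&(p['z_map']>0);X=C[m]
            if len(X): print(q,round(d['confidence'],2),np.round(d['location']),m.sum(),np.round(np.median(X,0),3),np.round(X.min(0),3),np.round(X.max(0),3))
E
```

```text
{'time': 0.0, 'q': [-0.996, 0.502, -0.427, 1.551, 0.221, 1.138, -0.21], 'dq': [-0.003, -0.001, -0.001, 0.0, -0.0, 0.001, -0.0], 'tau': [-0.0, -56.66, -5.816, -27.91, -0.069, 0.031, 0.0], 'ee_pos': [0.199, 0.618, 0.404], 'ee_rot': [-0.488, -3.103, 0.003], 'wrist_force': [-0.113, 0.011, 0.423], 'wrist_torque': [0.058, 0.015, -0.03], 'grip_force': 0.0, 'finger_gap': 0.092}
scene [ 1.10997778 -0.59128577  0.95264122] [-2.22284146 -0.99642106  0.39193089] [[460.61530404   0.         258.8672604 ]
 [  0.         460.61530404 198.38579434]
 [  0.           0.           1.        ]]
board_sink 0.6 [240. 209.] 352 [ 0.474 -0.105  0.032] [ 0.428 -0.131  0.024] [ 0.503 -0.068  0.062]
board_can 0.83 [318. 208.] 458 [0.608 0.053 0.035] [0.544 0.025 0.001] [0.641 0.097 0.057]
cooler 0.85 [263. 151.] 837 [0.322 0.121 0.02 ] [ 0.25   0.065 -0.004] [0.372 0.205 0.028]
cooler 0.79 [144. 203.] 1163 [ 0.262 -0.267  0.02 ] [ 0.182 -0.318 -0.004] [ 0.302 -0.206  0.027]
cooler 0.7 [134. 255.] 1583 [ 0.414 -0.379  0.02 ] [ 0.336 -0.435 -0.004] [ 0.459 -0.314  0.027]
jig 0.57 [231. 224.] 1102 [ 0.478 -0.126 
[... 1825 characters left out ...]
.075 -0.003] [0.369 0.197 0.028]
jig 0.67 [284. 200.] 1277 [ 0.45  -0.111  0.02 ] [ 0.401 -0.161 -0.001] [ 0.518 -0.042  0.035]
stage 0.93 [122. 203.] 1094 [0.456 0.284 0.02 ] [ 0.401  0.243 -0.003] [0.518 0.354 0.027]
tray 0.85 [371. 144.] 1921 [ 0.592 -0.344  0.009] [ 0.528 -0.412 -0.003] [ 0.657 -0.279  0.019]
solder_spool 0.64 [126. 126.] 405 [0.645 0.278 0.039] [0.625 0.258 0.001] [0.674 0.305 0.043]
tape_roll 0.87 [291. 107.] 365 [ 0.685 -0.137  0.017] [ 0.653 -0.167 -0.003] [ 0.727 -0.103  0.023]
tape_roll 0.46 [282. 196.] 1386 [ 0.451 -0.113  0.02 ] [ 0.399 -0.163 -0.002] [ 0.518 -0.042  0.035]
tape_roll 0.44 [125. 126.] 436 [0.646 0.279 0.039] [0.624 0.258 0.001] [0.674 0.31  0.043]
```

Run:
```python
import cv2
for n in ['scene0','top0']:
    i=cv2.imread(f'pics/{n}.png');cv2.imwrite(f'pics/{n}b.png',cv2.resize(i,(800,600),interpolation=cv2.INTER_CUBIC))
```

```text
(no output)
```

View pics/scene0b.png

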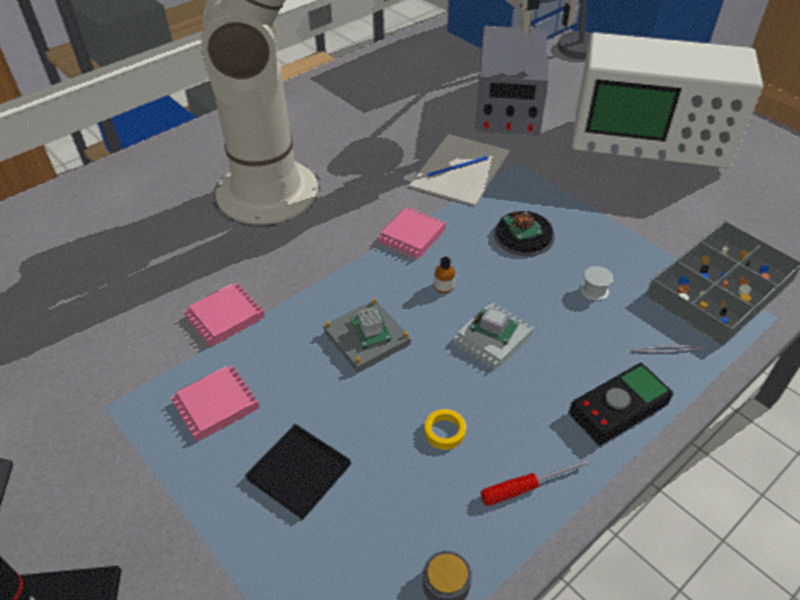

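View pics/top0b.png

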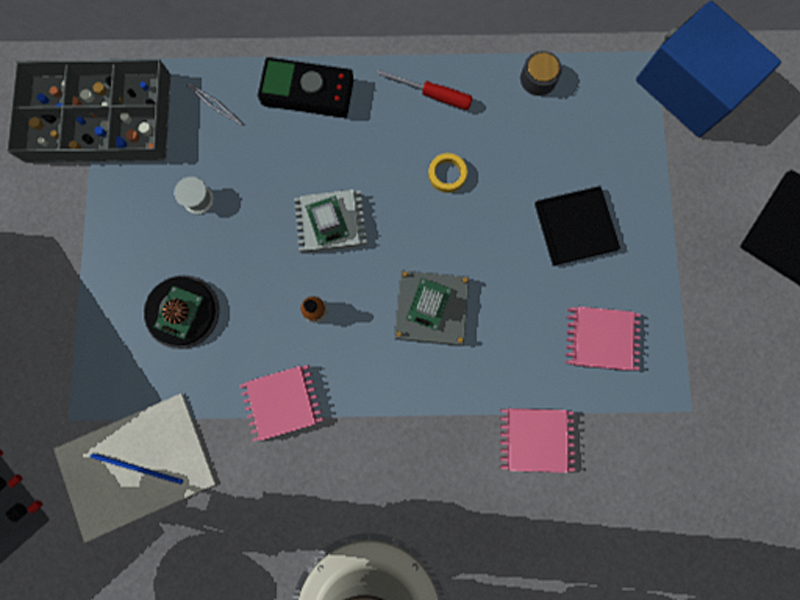

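The scene shows the heat-sink board on the jig (top view ~430,305), the coil board on the stage (~177,312) and the can board on the real aluminium cooler (~327,220). The tray is at ~578,226, and the pink plates are decoys. Next I'll measure poses from both views.

```bash
cat >> h.py <<'E'
def rect(P):
    (c,s,a)=cv2.minAreaRect(P[:,:2].astype(np.float32)*1000)
    if s[0]<s[1]: s=(s[1],s[0]);a+=90
    a=(a+90)%180-90
    return np.round(c,1),np.round(s,1),round(a,1)   # mm, long axis angle deg
def biggest(m):
    n,l,st,_=cv2.connectedComponentsWithStats(m.astype(np.uint8),connectivity=8)
    return l==1+np.argmax(st[1:,4]) if n>1 else m
def near(C,xy,r): return np.hypot(C[...,0]-xy[0],C[...,1]-xy[1])<r
def board(p,C,xy,r=.06):
    rgb=p['pixels'].astype(int);g=(rgb[...,1]>rgb[...,0]+12)&(rgb[...,1]>rgb[...,2]+5)
    m=biggest(g&near(C,xy,r)&(p['z_map']>0)&(C[...,2]>.015)&(C[...,2]<.045))
    zb=np.median(C[m][:,2]); m2=m&(abs(C[...,2]-zb)<.005)
    t=near(C,C[m2].mean(0),.03)&(C[...,2]>zb+.008)&(C[...,2]<zb+.045)
    return rect(C[m2]),round(zb,4),rect(C[t]) if t.sum()>5 else None,np.round(np.percentile(C[t][:,2],[50,95]),4) if t.sum()>5 else None
E
python3 - <<'E'
from h import *
for n in ['top','scene']:
    p=camera(n);C=cloud(p)
    for b,xy in dict(sink=(.462,-.096),coil=(.455,.29),can=(.6,.055)).items(): print(n,b,*board(p,C,xy))
    for s,xy in dict(jig=(.455,-.105),stage=(.455,.29),cooler=(.6,.045),tray=(.592,-.345)).items():
        lo=.008 if s=='tray' else .014
        m=biggest(near(C,xy,.085)&(p['z_map']>0)&(C[...,2]>lo)&(C[...,2]<.024))
        P=C[m];e=(P.max(0)+P.min(0))/2
        print(n,s,*rect(P),'z',np.round(np.percentile(P[:,2],[10,50,90]),4),'circ',cv2.minEnclosingCircle(P[:,:2].astype(np.float32)*1000))
p=camera('wrist');print(p['eye'],p['attitude'],p['K'])
s=status.state();M=R.from_rotvec(s['ee_rot']).as_matrix()
print(np.round(M,3), 'cam in tool',np.round(M.T@(p['eye']-s['ee_pos']),3),np.round(M.T@att(p),2))
E
```

```text
top sink (array([463.6, -96.6]), array([70.4, 51.8]), -21.3) 0.0287 (array([457.6, -94.5]), array([46.7, 29.8]), -20.9) [0.0565 0.0589]
top coil (array([455.9, 296.5]), array([69.9, 53.3]), -21.6) 0.0291 (array([455. , 295.8]), array([37. , 36.7]), -4.9) [0.045  0.0478]
top can (array([601.4,  64.4]), array([70.3, 52.5]), 19.0) 0.0305 (array([595.5,  62. ]), array([49.1, 33.4]), 17.9) [0.053  0.0554]
top jig [ 459.4 -102. ] [110.4 109.8] -6.6 z [0.0175 0.0195 0.0214] circ ((458.5919189453125, -101.8019790649414), 75.41027069091797)
top stage [459.6 300.1] [109.  107.1] -39.6 z [0.0182 0.0202 0.0222] circ ((460.0628662109375, 300.3620910644531), 55.1175537109375)
top cooler [605.2  61.2] [109.7  93.5] -83.9 z [0.0171 0.021  0.0231] circ ((604.5654296875, 60.513954162597656), 69.21632385253906)
top tray [ 593.3 -343.8] [111.6 110.7] -77.0 z [0.0085 0.0101 0.0148] circ ((592.601318359375, -343.510009765625), 76.55574035644531)
scene sink (array([463. , -99.5]), array([74.7, 53. ]), -20.4) 0.0277 (array([ 464.4, -100.5]), array([40.1, 30.6]), -22.2) [0.0512 0.0578]
scene coil (array([457
[... 469 characters left out ...]
.28753662109375, 296.37078857421875), 57.18537521362305)
scene cooler [605.9  56.1] [110.2  93.9] -82.8 z [0.0164 0.0205 0.0229] circ ((607.3207397460938, 57.59379959106445), 68.99095916748047)
scene tray [ 592.7 -347.3] [113.2 112.8] 12.7 z [0.0084 0.0102 0.015 ] circ ((593.5645141601562, -347.45904541015625), 76.59844207763672)
[0.12107345 0.64379516 0.38468692] [2.32983028 1.69745836 0.26111674] [[266.39041432   0.         248.65816462]
 [  0.         266.39041432 193.57988478]
 [  0.           0.           1.        ]]
[[-0.952  0.307  0.   ]
 [ 0.307  0.952  0.   ]
 [-0.     0.    -1.   ]] cam in tool [ 0.082 -0.     0.02 ] [[ 0.   -0.95 -0.3 ]
 [ 1.    0.   -0.  ]
 [ 0.   -0.3   0.95]]
```

The manual's scale: shifts go in shares of 300 mm and turns go in shares of 90 degrees. Converting my numbers, -24 cm / 30 = -0.8, -20 cm / 30 = -0.6667, 3.5 degrees / 90 = 0.0389.

{"api": "carry_out", "payload": {
  "motion": [
    [[-0.1667,-0.1133,0.0267],[0,0,0.0078]],
    [[-0.3333,-0.2267,0.0533],[0,0,0.0156]],
    [[-0.5,-0.34,0.08],[0,0,0.0233]],
    [[-0.6667,-0.4533,0.1067],[0,0,0.0311]],
    [[-0.8,-0.5333,0.1333],[0,0,0.0389]]
  ],
  "gripper": 1,
  "grip_force": 25
}}

```text
time: 1.88
ee_pos: [0.3804, 0.3903, 0.3647]
ee_rot: [0.586, 3.086, -0.0]
wrist_force: [-0.4, 0.2, -0.0]
finger_gap: 0.0918
grip_force: 0.0
```

```bash
cat >> h.py <<'E'
def go(x,y,z,yaw=None):
    "yaw: wanted world angle of tool y, deg"
    s=status.state();M=R.from_rotvec(s['ee_rot']).as_matrix()
    d=M.T@(np.array([x,y,z])-s['ee_pos'])*100
    t=0
    if yaw is not None:
        c=np.degrees(np.arctan2(M[1,1],M[0,1]));t=-((yaw-c+90)%180-90)
    print('pos',np.round(s['ee_pos'],4),'tilt',np.round(M[2],3),'yaw',round(np.degrees(np.arctan2(M[1,1],M[0,1])),1),'shift cm',np.round(d,2),'norm',round(np.linalg.norm(d),1),'turn',round(t,1),'t',s['time'],'q7',round(s['q'][6],2),'gap',s['finger_gap'])
E
python3 -c "
from h import *
go(.456,.295,.35,68.5)"
```

```text
pos [0.3804 0.3903 0.3647] tilt [-0.001 -0.    -1.   ] yaw 68.5 shift cm [-10.53  -6.09   1.48] norm 12.3 turn 0.0 t 1.875 q7 0.22 gap 0.09176207392039565
```

To row units: -10.5 cm / 30 = -0.35, -6.1 cm / 30 = -0.2033.

{"api": "carry_out", "payload": {
  "motion": [
    [[-0.1667,-0.1,0.0233],[0,0,0]],
    [[-0.35,-0.2033,0.05],[0,0,0]],
    [[-0.35,-0.2033,0.05],[0,0,0]],
    [[-0.35,-0.2033,0.05],[0,0,0]]
  ]
}}

```text
time: 2.38
ee_pos: [0.4543, 0.2977, 0.3498]
ee_rot: [-0.584, -3.086, -0.001]
wrist_force: [-1.2, -0.7, 0.5]
finger_gap: 0.0918
grip_force: 0.0
```

Run:
```python
from h import *
p=camera('wrist');save(p,'w1.png');C=cloud(p)
print(*board(p,C,(.456,.295)))
m=biggest(near(C,(.456,.295),.085)&(p['z_map']>0)&(C[...,2]>.014)&(C[...,2]<.024));P=C[m]
print(rect(P),np.median(P[:,2]),cv2.minEnclosingCircle(P[:,:2].astype(np.float32)*1000))
go(.4565,.296,.21,68.5)
```

```text
(array([455. , 294.4]), array([70. , 52.1]), -21.7) 0.0289 (array([450.3, 296.6]), array([49.7, 40.1]), -21.8) [0.0451 0.0471]
(array([458.8, 298.8]), array([109. , 107.8]), 68.5) 0.01993849193475189 ((459.3191223144531, 298.734130859375), 54.87312316894531)
pos [0.4537 0.2987 0.3499] tilt [ 0.001  0.001 -1.   ] yaw 68.7 shift cm [-0.37 -0.16 13.99] norm 14.0 turn 0.2 t 2.425 q7 0.45 gap 0.09187804387876002
```

View pics/w1.png

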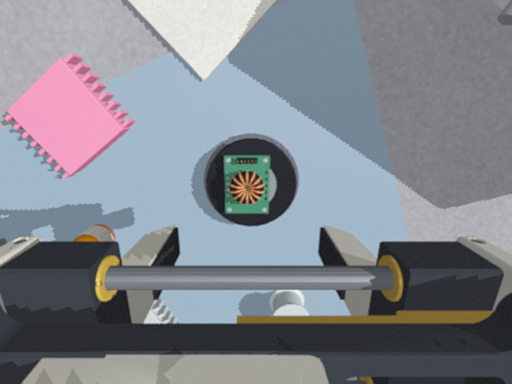

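The wrist view shows the coil board at (248,184) on the round stage, between the fingers' line. All three cameras agree within about 3 mm, so I'm descending.

To row units: 13.9 cm / 30 = 0.4633, 13 cm / 30 = 0.4333.

{"api": "carry_out", "payload": {
  "motion": [
    [[-0.01,-0.01,0.1667],[0,0,0]],
    [[-0.01,-0.01,0.3333],[0,0,0]],
    [[-0.01,-0.01,0.4333],[0,0,0]],
    [[-0.01,-0.01,0.4633],[0,0,0]],
    [[-0.01,-0.01,0.4633],[0,0,0]]
  ]
}}

```text
time: 3.05
ee_pos: [0.4555, 0.2951, 0.211]
ee_rot: [-0.579, -3.087, -0.001]
wrist_force: [-0.7, 0.4, 0.6]
finger_gap: 0.0916
grip_force: 0.0
```

{"api": "carry_out", "payload": {
  "motion": [
    [[0,0,0],[0,0,0]],
    [[0,0,0],[0,0,0]],
    [[0,0,0],[0,0,0]],
    [[0,0,0],[0,0,0]],
    [[0,0,0],[0,0,0]]
  ],
  "gripper": 0.2,
  "grip_force": 20
}}

```text
time: 3.68
ee_pos: [0.456, 0.2938, 0.2108]
ee_rot: [0.583, 3.087, 0.0]
wrist_force: [-1.6, -0.9, -0.5]
finger_gap: 0.0463
grip_force: 0.0
```

Run:
```python
from h import *
s=status.state();print(s['grip_force'],s['wrist_force'])
go(.593,-.345,.3)
```

```text
0.0 [-1.61567476 -0.90393573 -0.49244871]
pos [0.456  0.2938 0.2108] tilt [-0.  0. -1.] yaw 68.6 shift cm [-36.03 -54.49  -8.92] norm 65.9 turn 0 t 3.675 q7 0.39 gap 0.046295195409041354
```

Still closing; finish and lift a little.

To row units: -3 cm / 30 = -0.1, -1 cm / 30 = -0.0333.

{"api": "carry_out", "payload": {
  "motion": [
    [[0,0,0],[0,0,0]],
    [[0,0,0],[0,0,0]],
    [[0,0,0],[0,0,0]],
    [[0,0,-0.0333],[0,0,0]],
    [[0,0,-0.1],[0,0,0]]
  ],
  "gripper": 0.2
}}

```text
time: 4.3
ee_pos: [0.4554, 0.2935, 0.2406]
ee_rot: [-0.582, -3.085, 0.002]
wrist_force: [0.3, 0.0, -1.3]
finger_gap: 0.0392
grip_force: 20.0
```

{"api": "carry_out", "payload": {
  "motion": [
    [[0,0,-0.1333],[0,0,0]],
    [[0,0,-0.2667],[0,0,0]],
    [[0,0,-0.3333],[0,0,0]],
    [[0,0,-0.3333],[0,0,0]]
  ]
}}

```text
time: 4.8
ee_pos: [0.4564, 0.2942, 0.3428]
ee_rot: [0.582, 3.084, 0.004]
wrist_force: [0.3, 0.3, -1.5]
finger_gap: 0.0398
grip_force: 20.0
```

Run:
```python
from h import *
s=status.state();print(s['grip_force'],s['wrist_force'])
p=camera('wrist');save(p,'w2.png')
go(.593,-.345,.34)
```

```text
19.999869167804718 [ 0.31675533  0.32075509 -1.50617327]
pos [0.456  0.2937 0.3413] tilt [-0.001  0.001 -1.   ] yaw 68.6 shift cm [-36.03 -54.49   0.11] norm 65.3 turn 0 t 4.85 q7 0.46 gap 0.0391610435161013
```

View pics/w2.png

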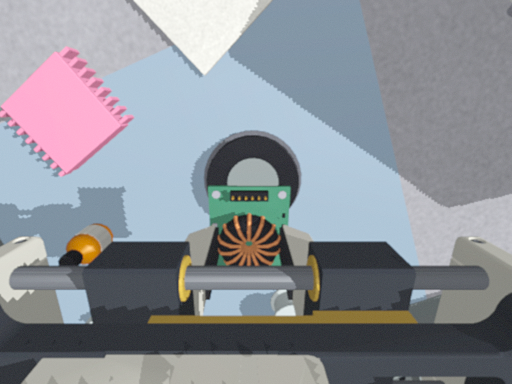

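The wrist view shows the coil board hanging level between the pads (248,240). Carrying it to the tray.

{"api": "carry_out", "payload": {
  "motion": [
    [[-0.0833,-0.1267,0],[0,0,0]],
    [[-0.1833,-0.28,0],[0,0,0]],
    [[-0.2833,-0.43,0],[0,0,0]],
    [[-0.3833,-0.58,0],[0,0,0]],
    [[-0.4833,-0.7333,0],[0,0,0]]
  ]
}}

```text
time: 5.48
ee_pos: [0.5103, 0.0344, 0.3392]
ee_rot: [-0.581, -3.085, 0.001]
wrist_force: [-0.2, 0.8, -1.8]
finger_gap: 0.0389
grip_force: 20.0
```

To row units: -22.7 cm / 30 = -0.7567, -18.1 cm / 30 = -0.6033.

{"api": "carry_out", "payload": {
  "motion": [
    [[-0.1,-0.15,0],[0,0,0]],
    [[-0.2,-0.3,0],[0,0,0]],
    [[-0.3,-0.4533,0],[0,0,0]],
    [[-0.4,-0.6033,0],[0,0,0]],
    [[-0.5,-0.7567,0],[0,0,0]]
  ]
}}

```text
time: 6.1
ee_pos: [0.5675, -0.2313, 0.3387]
ee_rot: [-0.581, -3.084, -0.001]
wrist_force: [0.4, 0.3, -1.3]
finger_gap: 0.0391
grip_force: 20.0
```

To row units: -9.8 cm / 30 = -0.3267, -8.5 cm / 30 = -0.2833.

{"api": "carry_out", "payload": {
  "motion": [
    [[-0.1,-0.15,0],[0,0,0]],
    [[-0.1833,-0.2833,0],[0,0,0]],
    [[-0.2167,-0.3267,0],[0,0,0]],
    [[-0.2167,-0.3267,0],[0,0,0]]
  ]
}}

```text
time: 6.6
ee_pos: [0.5921, -0.3455, 0.3387]
ee_rot: [-0.584, -3.084, -0.001]
wrist_force: [-0.0, 1.0, -1.0]
finger_gap: 0.0393
grip_force: 20.0
```

Run:
```python
from h import *
s=status.state();print(s['grip_force'],s['wrist_force'])
go(.593,-.345,.2015)
```

```text
19.999823570251465 [-7.70654965e-04  1.00625532e+00 -9.82437534e-01]
pos [ 0.5921 -0.3455  0.3387] tilt [ 0.003  0.    -1.   ] yaw 68.5 shift cm [-0.11  0.07 13.72] norm 13.7 turn 0 t 6.6 q7 1.66 gap 0.03931685979326009
```

To row units: 13.7 cm / 30 = 0.4567, 13.3 cm / 30 = 0.4433.

{"api": "carry_out", "payload": {
  "motion": [
    [[0,0,0.1667],[0,0,0]],
    [[0,0,0.3167],[0,0,0]],
    [[0,0,0.41],[0,0,0]],
    [[0,0,0.4433],[0,0,0]],
    [[0,0,0.4567],[0,0,0]]
  ]
}}

```text
time: 7.22
ee_pos: [0.5932, -0.3434, 0.2037]
ee_rot: [-0.58, -3.087, -0.001]
wrist_force: [0.6, 0.7, -0.9]
finger_gap: 0.0393
grip_force: 20.0
```

To row units: 0.1 cm / 30 = 0.0033.

{"api": "carry_out", "payload": {
  "motion": [
    [[0,0,0.0033],[0,0,0]],
    [[0,0,0.0033],[0,0,0]]
  ]
}}

```text
time: 7.48
ee_pos: [0.5933, -0.3451, 0.2041]
ee_rot: [0.582, 3.085, -0.001]
wrist_force: [0.7, 0.5, -2.3]
finger_gap: 0.0396
grip_force: 20.0
```

{"api": "carry_out", "payload": {
  "motion": [
    [[0,0,0],[0,0,0]],
    [[0,0,0],[0,0,0]],
    [[0,0,0],[0,0,0]],
    [[0,0,0],[0,0,0]]
  ],
  "gripper": 0.85
}}

```text
time: 7.98
ee_pos: [0.5927, -0.3449, 0.2028]
ee_rot: [0.582, 3.087, -0.0]
wrist_force: [1.4, 0.0, 0.5]
finger_gap: 0.0743
grip_force: 0.0
```

To row units: -14 cm / 30 = -0.4667, -12 cm / 30 = -0.4.

{"api": "carry_out", "payload": {
  "motion": [
    [[0,0,0],[0,0,0]],
    [[0,0,-0.1],[0,0,0]],
    [[0,0,-0.2333],[0,0,0]],
    [[0,0,-0.4],[0,0,0]],
    [[0,0,-0.4667],[0,0,0]]
  ]
}}

```text
time: 8.6
ee_pos: [0.5936, -0.3454, 0.3465]
ee_rot: [0.581, 3.082, -0.003]
wrist_force: [0.8, -0.1, -0.4]
finger_gap: 0.0781
grip_force: 0.0
```

Run:
```python
from h import *
p=camera('wrist');save(p,'w3.png');C=cloud(p)
print(*board(p,C,(.593,-.345)))
go(.601,.063,.33,108.7)
```

```text
(array([ 592.1, -345.2]), array([69.3, 52.1]), -21.5) 0.019 (array([ 587.5, -343.2]), array([50.5, 39.5]), -20.5) [0.035 0.037]
pos [ 0.5939 -0.3455  0.348 ] tilt [-0.007 -0.001 -1.   ] yaw 68.6 shift cm [14.24 38.3   1.67] norm 40.9 turn -40.1 t 8.65 q7 1.66 gap 0.07810288729311037
```

View pics/w3.png

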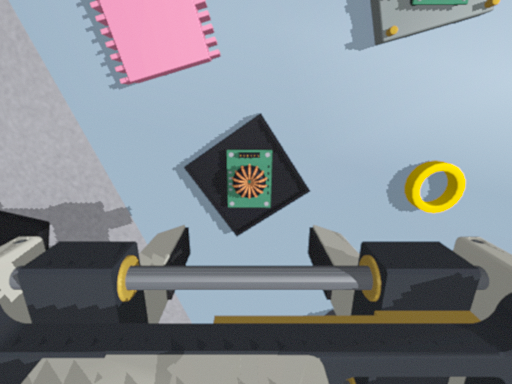

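The picture shows the coil board flat in the middle of the tray (249,180). On to the can board.

To row units: 24 cm / 30 = 0.8, 19.5 cm / 30 = 0.65, -40 degrees / 90 = -0.4444.

{"api": "carry_out", "payload": {
  "motion": [
    [[0.0567,0.15,0.0067],[0,0,-0.0889]],
    [[0.1167,0.3133,0.0133],[0,0,-0.1778]],
    [[0.18,0.4833,0.02],[0,0,-0.2667]],
    [[0.24,0.65,0.0267],[0,0,-0.3556]],
    [[0.3,0.8,0.0333],[0,0,-0.4444]]
  ]
}}

```text
time: 9.28
ee_pos: [0.5956, -0.0863, 0.3311]
ee_rot: [0.517, -3.097, -0.002]
wrist_force: [-0.3, 0.7, 0.2]
finger_gap: 0.0783
grip_force: 0.0
```

Run:
```python
from h import *
go(.601,.063,.33,108.7)
```

```text
pos [ 0.5956 -0.0863  0.3311] tilt [ 0.002  0.002 -1.   ] yaw 109.0 shift cm [-5.36 13.95  0.12] norm 14.9 turn 0.3 t 9.275 q7 1.88 gap 0.07828732162512082
```

To row units: 14 cm / 30 = 0.4667, 10.4 cm / 30 = 0.3467.

{"api": "carry_out", "payload": {
  "motion": [
    [[-0.0667,0.1733,0],[0,0,0]],
    [[-0.1333,0.3467,0],[0,0,0]],
    [[-0.18,0.4667,0],[0,0,0]],
    [[-0.18,0.4667,0],[0,0,0]],
    [[-0.18,0.4667,0],[0,0,0]]
  ]
}}

```text
time: 9.9
ee_pos: [0.6024, 0.0606, 0.3314]
ee_rot: [0.508, -3.098, 0.001]
wrist_force: [0.7, -1.1, -0.6]
finger_gap: 0.0783
grip_force: 0.0
```

Run:
```python
from h import *
p=camera('wrist');save(p,'w4.png');C=cloud(p)
b=board(p,C,(.601,.062));print(*b)
m=biggest(near(C,(.605,.06),.085)&(p['z_map']>0)&(C[...,2]>.014)&(C[...,2]<.024));P=C[m]
print(rect(P),np.median(P[:,2]))
go(b[0][0][0]/1e3,b[0][0][1]/1e3,.2125,b[0][2]+90)
```

```text
(array([600.9,  61.4]), array([70.4, 52.2]), 18.5) 0.0309 (array([595.2,  59.2]), array([48.8, 33.8]), 19.0) [0.0531 0.0542]
(array([604.8,  58.4]), array([110.1,  92.4]), -83.6) 0.02172858570251962
pos [0.6025 0.0597 0.3316] tilt [ 0.002 -0.001 -1.   ] yaw 108.5 shift cm [ 0.07  0.22 11.91] norm 11.9 turn 0.0 t 9.95 q7 1.61 gap 0.07818998459614243
```

View pics/w4.png

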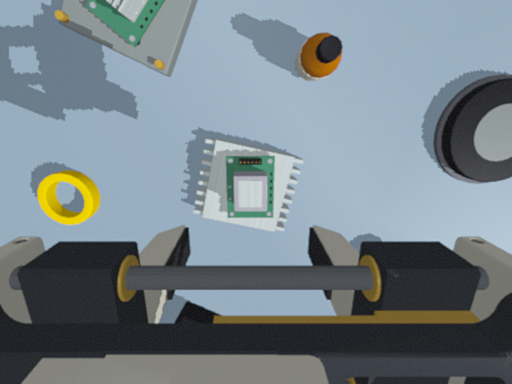

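The can board sits on the cooler (250,187), aligned with the fingers; the bottle is clear. Descending and gripping.

To row units: 11.8 cm / 30 = 0.3933, 11.3 cm / 30 = 0.3767.

{"api": "carry_out", "payload": {
  "motion": [
    [[0,0.0067,0.15],[0,0,0]],
    [[0,0.0067,0.3],[0,0,0]],
    [[0,0.0067,0.3767],[0,0,0]],
    [[0,0.0067,0.3933],[0,0,0]],
    [[0,0.0067,0.3933],[0,0,0]]
  ]
}}

```text
time: 10.58
ee_pos: [0.6024, 0.0621, 0.2149]
ee_rot: [-0.506, 3.1, -0.001]
wrist_force: [-0.9, 0.0, -0.3]
finger_gap: 0.0783
grip_force: 0.0
```

{"api": "carry_out", "payload": {
  "motion": [
    [[0,0,0],[0,0,0]],
    [[0,0,0],[0,0,0]],
    [[0,0,0],[0,0,0]],
    [[0,0,0],[0,0,0]],
    [[0,0,0],[0,0,0]]
  ],
  "gripper": 0.15
}}

```text
time: 11.2
ee_pos: [0.6022, 0.0632, 0.2148]
ee_rot: [-0.509, 3.1, -0.0]
wrist_force: [-0.9, 0.2, 1.6]
finger_gap: 0.0337
grip_force: 20.0
```

To row units: -5 cm / 30 = -0.1667, -2 cm / 30 = -0.0667.

{"api": "carry_out", "payload": {
  "motion": [
    [[0,0,0],[0,0,0]],
    [[0,0,0],[0,0,0]],
    [[0,0,-0.0167],[0,0,0]],
    [[0,0,-0.0667],[0,0,0]],
    [[0,0,-0.1667],[0,0,0]]
  ]
}}

```text
time: 11.82
ee_pos: [0.6014, 0.0632, 0.2646]
ee_rot: [0.509, -3.097, -0.001]
wrist_force: [0.6, 1.1, -0.8]
finger_gap: 0.0337
grip_force: 20.0
```

To row units: -8 cm / 30 = -0.2667, -7 cm / 30 = -0.2333.

{"api": "carry_out", "payload": {
  "motion": [
    [[0,0,-0.1333],[0,0,0]],
    [[0,0,-0.2333],[0,0,0]],
    [[0,0,-0.2667],[0,0,0]],
    [[0,0,-0.2667],[0,0,0]]
  ]
}}

```text
time: 12.32
ee_pos: [0.6021, 0.0632, 0.3453]
ee_rot: [-0.508, 3.099, -0.0]
wrist_force: [-0.3, 0.9, -1.7]
finger_gap: 0.0338
grip_force: 20.0
```

Run:
```python
from h import *
s=status.state();print(s['grip_force'],s['wrist_force'])
go(.4595,.299,.34)
```

```text
19.999894201755524 [-0.34684773  0.93199496 -1.66151116]
pos [0.6021 0.0632 0.3453] tilt [-0.001 -0.    -1.   ] yaw 108.6 shift cm [ 5.98 26.9   0.51] norm 27.6 turn 0 t 12.325 q7 1.61 gap 0.03378563960821734
```

To row units: 26.9 cm / 30 = 0.8967, 22.1 cm / 30 = 0.7367.

{"api": "carry_out", "payload": {
  "motion": [
    [[0.0367,0.1633,0],[0,0,0]],
    [[0.08,0.36,0],[0,0,0]],
    [[0.1233,0.5567,0],[0,0,0]],
    [[0.1633,0.7367,0],[0,0,0]],
    [[0.2,0.8967,0],[0,0,0]]
  ]
}}

```text
time: 12.95
ee_pos: [0.4573, 0.3003, 0.343]
ee_rot: [0.51, -3.097, 0.001]
wrist_force: [0.5, 0.3, -1.0]
finger_gap: 0.034
grip_force: 20.0
```

{"api": "carry_out", "payload": {
  "motion": [
    [[0,0,0],[0,0,0]],
    [[0,0,0],[0,0,0]]
  ]
}}

```text
time: 13.2
ee_pos: [0.4591, 0.2984, 0.3433]
ee_rot: [0.509, -3.098, 0.002]
wrist_force: [0.2, -1.8, -1.4]
finger_gap: 0.0339
grip_force: 20.0
```

Run:
```python
from h import *
p=camera('wrist');save(p,'w5.png')
go(.459,.299,.2135)
```

```text
pos [0.4597 0.2977 0.3435] tilt [ 0.002 -0.001 -1.   ] yaw 108.6 shift cm [-0.    0.17 13.  ] norm 13.0 turn 0 t 13.25 q7 1.11 gap 0.03363578783391024
```

View pics/w5.png

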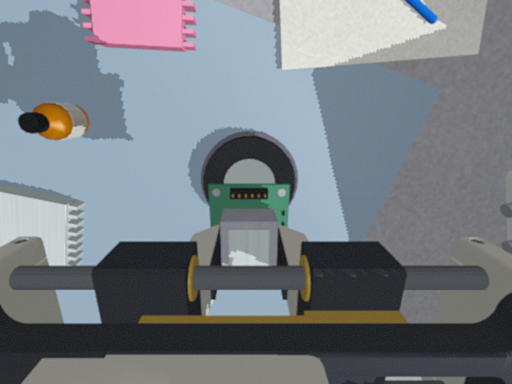

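The can board is held level (249,225) with the free stage behind it. Setting it down.

To row units: 13 cm / 30 = 0.4333, 12.6 cm / 30 = 0.42.

{"api": "carry_out", "payload": {
  "motion": [
    [[0,0.0033,0.16],[0,0,0]],
    [[0,0.0033,0.31],[0,0,0]],
    [[0,0.0033,0.4],[0,0,0]],
    [[0,0.0033,0.42],[0,0,0]],
    [[0,0.0033,0.4333],[0,0,0]]
  ]
}}

```text
time: 13.88
ee_pos: [0.4599, 0.2993, 0.2149]
ee_rot: [-0.506, 3.1, -0.0]
wrist_force: [0.9, 0.5, -1.1]
finger_gap: 0.0336
grip_force: 20.0
```

To row units: 0.1 cm / 30 = 0.0033.

{"api": "carry_out", "payload": {
  "motion": [
    [[0,0,0.0033],[0,0,0]],
    [[0,0,0.0033],[0,0,0]]
  ]
}}

```text
time: 14.12
ee_pos: [0.4595, 0.3001, 0.2147]
ee_rot: [-0.508, 3.098, 0.001]
wrist_force: [-0.1, 0.5, -1.8]
finger_gap: 0.0339
grip_force: 20.0
```

{"api": "carry_out", "payload": {
  "motion": [
    [[0,0,0],[0,0,0]],
    [[0,0,0],[0,0,0]],
    [[0,0,0],[0,0,0]],
    [[0,0,0],[0,0,0]]
  ],
  "gripper": 0.85
}}

```text
time: 14.62
ee_pos: [0.459, 0.2999, 0.2138]
ee_rot: [-0.509, 3.1, 0.0]
wrist_force: [0.3, -0.0, 0.2]
finger_gap: 0.0692
grip_force: 0.0
```

To row units: -14 cm / 30 = -0.4667, -12 cm / 30 = -0.4.

{"api": "carry_out", "payload": {
  "motion": [
    [[0,0,0],[0,0,0]],
    [[0,0,-0.1],[0,0,0]],
    [[0,0,-0.2333],[0,0,0]],
    [[0,0,-0.4],[0,0,0]],
    [[0,0,-0.4667],[0,0,0]]
  ]
}}

```text
time: 15.25
ee_pos: [0.4596, 0.3006, 0.3569]
ee_rot: [-0.508, 3.096, 0.003]
wrist_force: [-0.2, -0.4, 0.1]
finger_gap: 0.0781
grip_force: 0.0
```

Run:
```python
from h import *
p=camera('wrist');C=cloud(p)
print(*board(p,C,(.459,.299)))
m=biggest(near(C,(.459,.299),.085)&(p['z_map']>0)&(C[...,2]>.014)&(C[...,2]<.024));P=C[m]
print(rect(P))
go(.463,-.098,.335,68.8)
```

```text
(array([458.1, 299.6]), array([69.6, 52. ]), 18.5) 0.0288 (array([452.3, 297.6]), array([48.3, 33.9]), 18.8) [0.051  0.0523]
(array([459.1, 298.4]), array([108.7, 108.5]), 28.7)
pos [0.4599 0.3009 0.3584] tilt [-0.007  0.001 -1.   ] yaw 108.6 shift cm [ 12.48 -37.9    2.21] norm 40.0 turn 39.8 t 15.3 q7 1.11 gap 0.07787273188639043
```

Can board placed within about 1.5 mm. Next is the sink board.

To row units: -24 cm / 30 = -0.8, 1.5 cm / 30 = 0.05, 39.8 degrees / 90 = 0.4422.

{"api": "carry_out", "payload": {
  "motion": [
    [[0.05,-0.15,0.0067],[0,0,0.0889]],
    [[0.1067,-0.3167,0.0167],[0,0,0.1778]],
    [[0.1633,-0.49,0.0267],[0,0,0.2667]],
    [[0.2167,-0.6567,0.0333],[0,0,0.3556]],
    [[0.2667,-0.8,0.0433],[0,0,0.4422]]
  ]
}}

```text
time: 15.92
ee_pos: [0.4594, 0.0448, 0.3401]
ee_rot: [-0.585, -3.086, 0.001]
wrist_force: [0.8, 0.1, 0.8]
finger_gap: 0.0778
grip_force: 0.0
```

Run:
```python
from h import *
go(.463,-.098,.335,68.8)
```

```text
pos [0.4594 0.0448 0.3401] tilt [ 0.    -0.001 -1.   ] yaw 68.5 shift cm [ -5.56 -13.15   0.51] norm 14.3 turn -0.3 t 15.925 q7 0.99 gap 0.07784491565092853
```

To row units: -13.2 cm / 30 = -0.44, -9.7 cm / 30 = -0.3233.

{"api": "carry_out", "payload": {
  "motion": [
    [[-0.0667,-0.16,0.0067],[0,0,0]],
    [[-0.1367,-0.3233,0.0133],[0,0,0]],
    [[-0.1867,-0.44,0.0167],[0,0,0]],
    [[-0.1867,-0.44,0.0167],[0,0,0]],
    [[-0.1867,-0.44,0.0167],[0,0,0]]
  ]
}}

```text
time: 16.55
ee_pos: [0.4642, -0.0958, 0.3351]
ee_rot: [-0.577, -3.087, -0.001]
wrist_force: [0.3, 0.2, 0.0]
finger_gap: 0.0778
grip_force: 0.0
```

Run:
```python
from h import *
p=camera('wrist');save(p,'w6.png');C=cloud(p)
b=board(p,C,(.463,-.098));print(*b)
m=biggest(near(C,(.459,-.103),.085)&(p['z_map']>0)&(C[...,2]>.014)&(C[...,2]<.024));P=C[m]
print(rect(P),np.median(P[:,2]))
go(b[0][0][0]/1e3,b[0][0][1]/1e3,.2105,b[0][2]+90)
```

```text
(array([462.3, -99.1]), array([70., 52.]), -21.3) 0.0289 (array([456.5, -96.7]), array([48.1, 29.9]), -21.0) [0.0567 0.0579]
(array([ 458.3, -104.7]), array([110.1, 109.8]), 83.4) 0.01991885953419542
pos [ 0.4643 -0.0953  0.3353] tilt [ 0.001  0.    -1.   ] yaw 68.9 shift cm [ 0.04 -0.43 12.48] norm 12.5 turn 0.2 t 16.6 q7 1.32 gap 0.07825597866377865
```

View pics/w6.png

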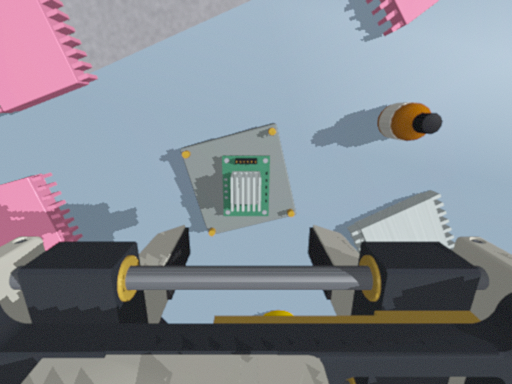

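The sink board sits on the jig (245,187), and the corner posts are clear of the finger line. Descending.

To row units: 12.4 cm / 30 = 0.4133, 11.9 cm / 30 = 0.3967.

{"api": "carry_out", "payload": {
  "motion": [
    [[0,-0.01,0.16],[0,0,0]],
    [[0,-0.01,0.3167],[0,0,0]],
    [[0,-0.01,0.3967],[0,0,0]],
    [[0,-0.01,0.4133],[0,0,0]],
    [[0,-0.01,0.4133],[0,0,0]]
  ]
}}

```text
time: 17.23
ee_pos: [0.4637, -0.0984, 0.212]
ee_rot: [0.574, 3.089, 0.001]
wrist_force: [-0.2, -0.3, -0.1]
finger_gap: 0.078
grip_force: 0.0
```

{"api": "carry_out", "payload": {
  "motion": [
    [[0,0,0],[0,0,0]],
    [[0,0,0],[0,0,0]],
    [[0,0,0],[0,0,0]],
    [[0,0,0],[0,0,0]],
    [[0,0,0],[0,0,0]]
  ],
  "gripper": 0.1
}}

```text
time: 17.85
ee_pos: [0.4634, -0.0993, 0.2118]
ee_rot: [0.577, 3.088, 0.0]
wrist_force: [-0.1, 0.2, 0.3]
finger_gap: 0.0325
grip_force: 0.0
```

To row units: -5 cm / 30 = -0.1667, -2 cm / 30 = -0.0667.

{"api": "carry_out", "payload": {
  "motion": [
    [[0,0,0],[0,0,0]],
    [[0,0,0],[0,0,0]],
    [[0,0,-0.0167],[0,0,0]],
    [[0,0,-0.0667],[0,0,0]],
    [[0,0,-0.1667],[0,0,0]]
  ]
}}

```text
time: 18.48
ee_pos: [0.4627, -0.099, 0.262]
ee_rot: [-0.576, -3.086, -0.0]
wrist_force: [0.5, -0.1, -1.6]
finger_gap: 0.0295
grip_force: 20.0
```

To row units: -8 cm / 30 = -0.2667, -7 cm / 30 = -0.2333.

{"api": "carry_out", "payload": {
  "motion": [
    [[0,0,-0.1333],[0,0,0]],
    [[0,0,-0.2333],[0,0,0]],
    [[0,0,-0.2667],[0,0,0]],
    [[0,0,-0.2667],[0,0,0]]
  ]
}}

```text
time: 18.98
ee_pos: [0.4633, -0.0992, 0.3422]
ee_rot: [0.577, 3.087, -0.0]
wrist_force: [0.8, 0.4, -2.0]
finger_gap: 0.0299
grip_force: 20.0
```

Run:
```python
from h import *
s=status.state();print(s['grip_force'],s['wrist_force'])
go(.6045,.0585,.34)
```

```text
19.999482035636902 [ 0.81748527  0.41926064 -1.96115334]
pos [ 0.4633 -0.0992  0.3422] tilt [-0.001  0.    -1.   ] yaw 68.8 shift cm [-7.47 19.81  0.23] norm 21.2 turn 0 t 18.975 q7 1.33 gap 0.029908663825339712
```

To row units: 19.8 cm / 30 = 0.66, 15.2 cm / 30 = 0.5067.

{"api": "carry_out", "payload": {
  "motion": [
    [[-0.0567,0.1533,0],[0,0,0]],
    [[-0.1233,0.33,0],[0,0,0]],
    [[-0.19,0.5067,0],[0,0,0]],
    [[-0.2467,0.66,0],[0,0,0]],
    [[-0.2467,0.66,0],[0,0,0]]
  ]
}}

```text
time: 19.6
ee_pos: [0.6048, 0.0636, 0.3394]
ee_rot: [-0.567, -3.088, -0.004]
wrist_force: [-0.8, -0.3, -1.9]
finger_gap: 0.0301
grip_force: 20.0
```

{"api": "carry_out", "payload": {
  "motion": [
    [[0,0,0],[0,0,0]],
    [[0,0,0],[0,0,0]]
  ]
}}

```text
time: 19.85
ee_pos: [0.603, 0.0572, 0.3407]
ee_rot: [-0.58, -3.086, 0.002]
wrist_force: [-0.2, -0.8, -2.1]
finger_gap: 0.0299
grip_force: 20.0
```

Run:
```python
from h import *
p=camera('wrist');save(p,'w7.png')
go(.6045,.0585,.2148)
```

```text
pos [0.6032 0.0572 0.3411] tilt [ 0.001 -0.001 -1.   ] yaw 68.7 shift cm [-0.08  0.19 12.63] norm 12.6 turn 0 t 19.9 q7 0.99 gap 0.029807679157951305
```

View pics/w7.png

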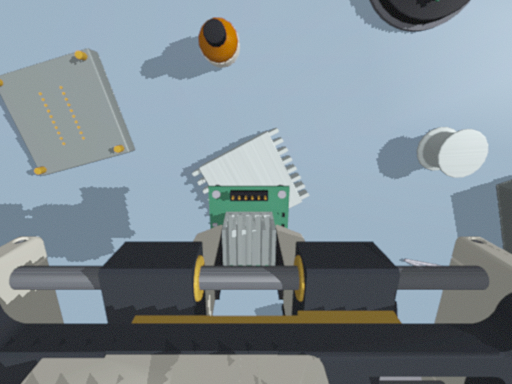

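The sink board is held level over the bare cooler (250,170). Setting it down.

To row units: 12.6 cm / 30 = 0.42, 12.3 cm / 30 = 0.41.

{"api": "carry_out", "payload": {
  "motion": [
    [[0,0.0033,0.16],[0,0,0]],
    [[0,0.0033,0.3067],[0,0,0]],
    [[0,0.0033,0.39],[0,0,0]],
    [[0,0.0033,0.41],[0,0,0]],
    [[0,0.0033,0.42],[0,0,0]]
  ]
}}

```text
time: 20.52
ee_pos: [0.6046, 0.0591, 0.2164]
ee_rot: [0.578, 3.087, 0.0]
wrist_force: [-0.1, 0.8, -1.1]
finger_gap: 0.03
grip_force: 20.0
```

To row units: 0.1 cm / 30 = 0.0033.

{"api": "carry_out", "payload": {
  "motion": [
    [[0,0,0.0033],[0,0,0]],
    [[0,0,0.0033],[0,0,0]]
  ]
}}

```text
time: 20.78
ee_pos: [0.6047, 0.0597, 0.2159]
ee_rot: [0.577, 3.086, 0.001]
wrist_force: [0.1, 0.7, -2.3]
finger_gap: 0.0298
grip_force: 20.0
```

{"api": "carry_out", "payload": {
  "motion": [
    [[0,0,0],[0,0,0]],
    [[0,0,0],[0,0,0]],
    [[0,0,0],[0,0,0]],
    [[0,0,0],[0,0,0]]
  ],
  "gripper": 0.85
}}

```text
time: 21.28
ee_pos: [0.6042, 0.0597, 0.2148]
ee_rot: [0.577, 3.088, 0.0]
wrist_force: [-0.2, -0.5, 0.1]
finger_gap: 0.0653
grip_force: 0.0
```

To row units: -14 cm / 30 = -0.4667, -12 cm / 30 = -0.4.

{"api": "carry_out", "payload": {
  "motion": [
    [[0,0,0],[0,0,0]],
    [[0,0,-0.1],[0,0,0]],
    [[0,0,-0.2333],[0,0,0]],
    [[0,0,-0.4],[0,0,0]],
    [[0,0,-0.4667],[0,0,0]]
  ]
}}

```text
time: 21.9
ee_pos: [0.6051, 0.0599, 0.3582]
ee_rot: [0.576, 3.083, 0.002]
wrist_force: [1.3, -0.0, 0.0]
finger_gap: 0.078
grip_force: 0.0
```

Run:
```python
from h import *
p=camera('wrist');C=cloud(p)
print(*board(p,C,(.604,.058)))
m=biggest(near(C,(.604,.058),.085)&(p['z_map']>0)&(C[...,2]>.014)&(C[...,2]<.024));P=C[m]
print(rect(P))
go(.5925,-.345,.335,68.5)
```

```text
(array([603.9,  59.6]), array([70.2, 52. ]), -21.3) 0.031 (array([598.2,  61.8]), array([47.8, 29.8]), -21.2) [0.0585 0.0598]
(array([604.9,  58.3]), array([110.3,  92.4]), -83.7)
pos [0.6056 0.0599 0.3599] tilt [-0.006  0.003 -1.   ] yaw 68.8 shift cm [-13.38 -38.24   2.45] norm 40.6 turn 0.3 t 21.95 q7 0.99 gap 0.07846749799944329
```

Sink board placed within 2 mm. Back to the tray.

To row units: -26.3 cm / 30 = -0.8767, 1.3 cm / 30 = 0.0433.

{"api": "carry_out", "payload": {
  "motion": [
    [[-0.0533,-0.1533,0.01],[0,0,0]],
    [[-0.1167,-0.3333,0.02],[0,0,0]],
    [[-0.18,-0.5167,0.0333],[0,0,0]],
    [[-0.2433,-0.6967,0.0433],[0,0,0]],
    [[-0.3067,-0.8767,0.0567],[0,0,0]]
  ]
}}

```text
time: 22.58
ee_pos: [0.5946, -0.2205, 0.3367]
ee_rot: [-0.576, -3.087, -0.0]
wrist_force: [1.6, -0.7, 0.8]
finger_gap: 0.0782
grip_force: 0.0
```

{"api": "carry_out", "payload": {
  "motion": [
    [[-0.06,-0.1667,0.01],[0,0,0]],
    [[-0.1167,-0.3333,0.02],[0,0,0]],
    [[-0.14,-0.4,0.0233],[0,0,0]],
    [[-0.14,-0.4,0.0233],[0,0,0]],
    [[-0.14,-0.4,0.0233],[0,0,0]]
  ]
}}

```text
time: 23.2
ee_pos: [0.5917, -0.3432, 0.3302]
ee_rot: [-0.573, -3.088, -0.004]
wrist_force: [0.0, -0.2, 0.4]
finger_gap: 0.0779
grip_force: 0.0
```

Run:
```python
from h import *
p=camera('wrist');C=cloud(p)
b=board(p,C,(.592,-.345));print(*b)
go(b[0][0][0]/1e3,b[0][0][1]/1e3,.2013,b[0][2]+90)
```

```text
(array([ 592.4, -345.3]), array([70.5, 52. ]), -21.6) 0.019 (array([ 586.7, -342.8]), array([48.1, 39.8]), -20.5) [0.035 0.037]
pos [ 0.592  -0.3429  0.3305] tilt [ 0.     0.002 -1.   ] yaw 69.0 shift cm [-0.13 -0.24 12.92] norm 12.9 turn 0.6 t 23.25 q7 1.66 gap 0.07834450490387339
```

To row units: 12.9 cm / 30 = 0.43, 12.3 cm / 30 = 0.41.

{"api": "carry_out", "payload": {
  "motion": [
    [[-0.0033,-0.0067,0.16],[0,0,0]],
    [[-0.0033,-0.0067,0.3167],[0,0,0]],
    [[-0.0033,-0.0067,0.41],[0,0,0]],
    [[-0.0033,-0.0067,0.43],[0,0,0]],
    [[-0.0033,-0.0067,0.43],[0,0,0]]
  ]
}}

```text
time: 23.88
ee_pos: [0.592, -0.347, 0.2024]
ee_rot: [0.574, 3.088, 0.001]
wrist_force: [0.2, 0.0, 0.2]
finger_gap: 0.078
grip_force: 0.0
```

{"api": "carry_out", "payload": {
  "motion": [
    [[0,0,0],[0,0,0]],
    [[0,0,0],[0,0,0]],
    [[0,0,0],[0,0,0]],
    [[0,0,0],[0,0,0]],
    [[0,0,0],[0,0,0]]
  ],
  "gripper": 0.2
}}

```text
time: 24.5
ee_pos: [0.5914, -0.3479, 0.202]
ee_rot: [0.577, 3.088, 0.001]
wrist_force: [-0.3, 1.4, 2.1]
finger_gap: 0.0393
grip_force: 20.0
```

To row units: -5 cm / 30 = -0.1667, -2 cm / 30 = -0.0667.

{"api": "carry_out", "payload": {
  "motion": [
    [[0,0,0],[0,0,0]],
    [[0,0,0],[0,0,0]],
    [[0,0,-0.0167],[0,0,0]],
    [[0,0,-0.0667],[0,0,0]],
    [[0,0,-0.1667],[0,0,0]]
  ]
}}

```text
time: 25.12
ee_pos: [0.5902, -0.348, 0.2512]
ee_rot: [-0.577, -3.085, -0.001]
wrist_force: [-0.9, 0.8, -1.5]
finger_gap: 0.0395
grip_force: 20.0
```

To row units: -9 cm / 30 = -0.3, -8 cm / 30 = -0.2667.

{"api": "carry_out", "payload": {
  "motion": [
    [[0,0,-0.1333],[0,0,0]],
    [[0,0,-0.2667],[0,0,0]],
    [[0,0,-0.3],[0,0,0]],
    [[0,0,-0.3],[0,0,0]]
  ]
}}

```text
time: 25.62
ee_pos: [0.591, -0.3483, 0.3423]
ee_rot: [0.577, 3.087, -0.001]
wrist_force: [0.3, 0.4, -2.0]
finger_gap: 0.0393
grip_force: 20.0
```

Run:
```python
from h import *
s=status.state();print(s['grip_force'],s['wrist_force'])
go(.4585,-.1045,.34)
```

```text
19.999489188194275 [ 0.32747736  0.44304204 -2.02087766]
pos [ 0.591  -0.3483  0.3423] tilt [-0.001 -0.    -1.   ] yaw 68.8 shift cm [21.16 17.94  0.2 ] norm 27.7 turn 0 t 25.625 q7 1.67 gap 0.0392751399486435
```

To row units: 21.1 cm / 30 = 0.7033, 17.9 cm / 30 = 0.5967.

{"api": "carry_out", "payload": {
  "motion": [
    [[0.1233,0.1033,0],[0,0,0]],
    [[0.2733,0.23,0],[0,0,0]],
    [[0.4233,0.36,0],[0,0,0]],
    [[0.5733,0.4867,0],[0,0,0]],
    [[0.7033,0.5967,0],[0,0,0]]
  ]
}}

```text
time: 26.25
ee_pos: [0.4568, -0.1029, 0.3398]
ee_rot: [-0.575, -3.085, -0.001]
wrist_force: [0.7, 0.6, -2.2]
finger_gap: 0.0397
grip_force: 20.0
```

{"api": "carry_out", "payload": {
  "motion": [
    [[0,0,0],[0,0,0]],
    [[0,0,0],[0,0,0]],
    [[0,0,0],[0,0,0]]
  ]
}}

```text
time: 26.62
ee_pos: [0.4593, -0.1062, 0.3412]
ee_rot: [-0.58, -3.087, 0.0]
wrist_force: [-0.6, -0.0, -1.1]
finger_gap: 0.0394
grip_force: 20.0
```

Run:
```python
from h import *
p=camera('wrist');save(p,'w8.png')
go(.4585,-.1045,.213)
```

```text
pos [ 0.4593 -0.1062  0.3412] tilt [ 0.001 -0.    -1.   ] yaw 68.7 shift cm [ 0.13  0.13 12.82] norm 12.8 turn 0 t 26.675 q7 1.33 gap 0.03919438091960242
```

View pics/w8.png

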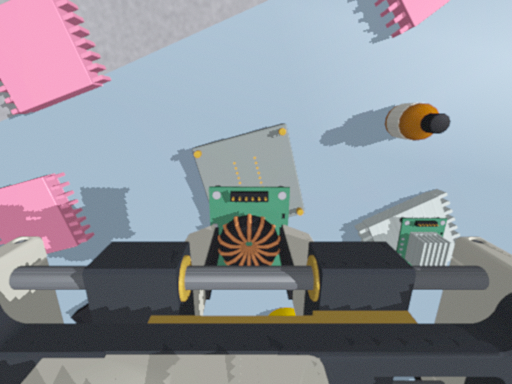

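The coil board is held level (249,225) over the empty jig. Setting it down.

To row units: 12.8 cm / 30 = 0.4267, 12.5 cm / 30 = 0.4167.

{"api": "carry_out", "payload": {
  "motion": [
    [[0.0033,0.0033,0.16],[0,0,0]],
    [[0.0033,0.0033,0.31],[0,0,0]],
    [[0.0033,0.0033,0.3933],[0,0,0]],
    [[0.0033,0.0033,0.4167],[0,0,0]],
    [[0.0033,0.0033,0.4267],[0,0,0]]
  ]
}}

```text
time: 27.3
ee_pos: [0.4589, -0.1042, 0.2137]
ee_rot: [0.578, 3.088, -0.0]
wrist_force: [-0.3, 0.1, -0.9]
finger_gap: 0.0391
grip_force: 20.0
```

To row units: 0.1 cm / 30 = 0.0033.

{"api": "carry_out", "payload": {
  "motion": [
    [[0,0,0.0033],[0,0,0]],
    [[0,0,0.0033],[0,0,0]]
  ]
}}

```text
time: 27.55
ee_pos: [0.4589, -0.1038, 0.2136]
ee_rot: [0.577, 3.086, -0.0]
wrist_force: [-0.8, -0.2, -1.4]
finger_gap: 0.039
grip_force: 20.0
```

{"api": "carry_out", "payload": {
  "motion": [
    [[0,0,0],[0,0,0]],
    [[0,0,0],[0,0,0]],
    [[0,0,0],[0,0,0]],
    [[0,0,0],[0,0,0]]
  ],
  "gripper": 0.85
}}

```text
time: 28.05
ee_pos: [0.4584, -0.1037, 0.2128]
ee_rot: [0.577, 3.088, 0.0]
wrist_force: [-0.6, -0.2, -0.4]
finger_gap: 0.0744
grip_force: 0.0
```

To row units: -16 cm / 30 = -0.5333, -12 cm / 30 = -0.4.

{"api": "carry_out", "payload": {
  "motion": [
    [[0,0,0],[0,0,0]],
    [[0,0,-0.1],[0,0,0]],
    [[0,0,-0.2333],[0,0,0]],
    [[0,0,-0.4],[0,0,0]],
    [[0,0,-0.5333],[0,0,0]]
  ]
}}

```text
time: 28.68
ee_pos: [0.4584, -0.1037, 0.3746]
ee_rot: [0.577, 3.087, 0.0]
wrist_force: [0.2, -0.8, -0.6]
finger_gap: 0.078
grip_force: 0.0
```

To row units: -2 cm / 30 = -0.0667.

{"api": "carry_out", "payload": {
  "motion": [
    [[0,0,-0.0667],[0,0,0]],
    [[0,0,-0.0667],[0,0,0]],
    [[0,0,-0.0667],[0,0,0]]
  ]
}}

```text
time: 29.05
ee_pos: [0.4579, -0.1036, 0.3916]
ee_rot: [-0.577, -3.087, -0.0]
wrist_force: [0.3, -0.0, 0.3]
finger_gap: 0.0779
grip_force: 0.0
```

Run:
```python
from h import *
p=camera('wrist');C=cloud(p)
print(*board(p,C,(.459,-.104)))
m=biggest(near(C,(.459,-.104),.085)&(p['z_map']>0)&(C[...,2]>.014)&(C[...,2]<.024));print(rect(C[m]))
p=camera('scene');save(p,'s9.png');C=cloud(p)
for xy in [(.459,-.104),(.604,.058),(.459,.299)]: print(*board(p,C,xy))
s=status.state();print(s['wrist_force'],s['dq'].round(3) if hasattr(s['dq'],'round') else s['dq'])
```

```text
(array([ 459.3, -104.4]), array([70. , 52.2]), -21.0) 0.0289 (array([ 457. , -104.1]), array([42.7, 38.5]), 24.3) [0.0448 0.047 ]
(array([ 458.4, -104.9]), array([110.3, 110.3]), -6.5)
(array([ 460.1, -105. ]), array([72.3, 51.7]), -21.7) 0.0279 (array([ 461.5, -106.4]), array([38.1, 36.8]), 64.5) [0.0436 0.048 ]
(array([605.4,  59.8]), array([74., 53.]), -21.8) 0.0301 (array([606.4,  57.9]), array([37.3, 31.9]), -22.0) [0.0546 0.0601]
(array([458.7, 298.9]), array([69.7, 57.5]), 16.9) 0.0281 (array([460.2, 295.9]), array([41.7, 37.5]), -73.2) [0.0497 0.0533]
[-0.10509353 -0.17159281 -0.4140765 ] [-0.     0.003  0.    -0.004  0.001  0.003  0.001]
```

View pics/s9.png

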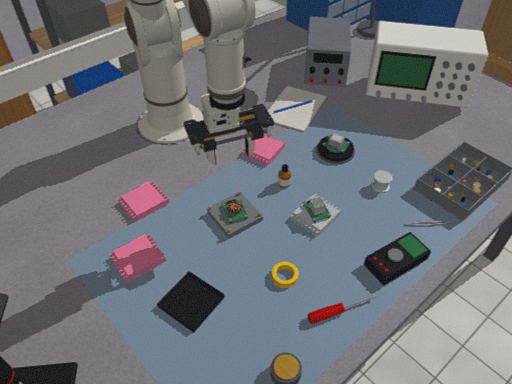

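The coil board is on the jig (235,210), the sink board on the cooler (317,212) and the can board on the stage (337,147). The tray (190,300) is empty and the bystanders are where they were.

```bash
python3 -c "
from rig import hand_in
print(hand_in())"
```

```text
the job is handed in; nothing more can be done
None
```

The job is handed in with each board upright on its own station, centred to within about 2 mm by camera, the tray empty and the bystanders showing no sign of having moved; the hand-in returned no verdict.

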